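# Take the small ramekin out of the guarded basket

## Task

Slide the basket's clear guard fully open, lift the small ramekin out of the larger one it is nested in, and stand it upright on the wooden board, setting it down gently rather than dropping it. Then slide the guard fully shut again. Leave the large ramekin, the tubs and the brush where they are in the basket.

Things in the scene. Friction and masses are not known exactly. Their poses are not given: they have to be found in the camera images.
- basket: fixed steel wire basket, 218 mm (x) by 518 mm (y), rim 114 mm above the worktop. Origin: centre of its footprint at worktop height; y along its length, z up. Inner floor 30 mm up, inner half-sizes 105 and 255 mm. A cross wall at y = 0 (top 104 mm up) parts two bays: the -y bay, under the shut guard, holds the ramekins and a tub; the +y bay holds two tubs and a brush
- guard (a joint): slide of the guard, m: 0 fully shut (over the -y bay), 0.25 fully open (over the +y bay), firm stops at both ends. It moves level along the basket's y, opening to +y, with about 2.5 N friction, stays where left, may start up to 30 mm ajar. A clear pane in a steel frame, 222 (x) by 254 mm (y), top 120 mm above the worktop, centred at basket x = 0, y = -128 mm + slide
- guard_handle (a point): the guard's upright grey grip at the middle of the pane: 70 mm long in the basket's x, 12 mm thick in the basket's y (the sliding direction), its top 158 mm above the worktop, 38 mm above the pane. This point is on the grip's mid-plane, 15 mm below its top; axes as the basket's
- small_center (a point): the small white ceramic ramekin: round open cup 55 mm high, 60 mm wide at the rim, 54 mm at the foot, wall 4 mm, about 0.13 kg. It stands loose in the large one, foot on its inner floor, rim 91 mm above the worktop and 31 mm above the large rim. This point is its centre, 27.5 mm above its foot; z is its upright axis
- large_center (a point): the large shallow white ceramic ramekin on the basket floor, 30 mm high, 100 mm wide at the rim, 92 mm at the foot, inner floor 6 mm up, wall 5 mm. This point is on its axis half-way up (15 mm above its foot); z is its upright axis
- board_top (a point): square wooden board, 150 by 150 mm and 15 mm thick, fixed on the worktop. This point is the centre of its top face; x and y along its edges, z up
- tub_a_center (a point): closed square plastic flip-top tub, 72 by 72 mm and 58 mm high, in the guarded bay beside the ramekins; leave it alone. This point is its centre, 28 mm above its underside
- tub_b_center (a point): closed square plastic flip-top tub, 72 by 72 mm and 58 mm high, in the other bay; leave it alone. This point is its centre, 28 mm above its underside
- tub_c_center (a point): closed square plastic flip-top tub, 72 by 72 mm and 58 mm high, in the other bay; leave it alone. This point is its centre, 28 mm above its underside
- brush_center (a point): brush with a rigid grey handle, 172 mm long, 34 mm wide and 12 mm thick, lying flat in the +y bay; leave it alone. This point is near its middle, 6 mm above its underside, x along the handle
Things that resemble listed ones, but are neither listed nor needed, are in the scene too. Leave any blue or red look-alike of the part that bears board_top alone.

How it is judged (in metres and radians):
On the way, in this order (a step that is already met when the one before it is completed fails the run):
1. the guard is slid fully open (within 15 mm of its stop) (value of joint guard above 0.235 m), for 0.2 s.
2. the small ramekin stands upright on the board, let go, with the guard still open (x of small_center in the frame of board_top between -0.05 and 0.05 m and y of small_center in the frame of board_top between -0.05 and 0.05 m and z of small_center in the frame of board_top between 0.022 and 0.033 m and angle between small_center's own z axis and vertical below 0.12 rad and contact force between the fingers and small below 0.1 N and linear speed of small below 0.03 m/s and value of joint guard above 0.1 m), for 0.3 s.
At the end, for the whole second after the job is handed in: the small ramekin stands upright and still on the board, let go, its centre within 50 mm of the board's centre along each of the board's edges; the guard is shut to within 8 mm; the large ramekin, upright, and the tubs and brush are within 25 mm of where they began (x of small_center in the frame of board_top between -0.05 and 0.05 m and y of small_center in the frame of board_top between -0.05 and 0.05 m and z of small_center in the frame of board_top between 0.022 and 0.033 m and angle between small_center's own z axis and vertical below 0.12 rad and contact force between the fingers and small below 0.1 N and linear speed of small below 0.02 m/s and value of joint guard below 0.008 m and angle between large_center's own z axis and vertical below 0.1 rad and distance of each of large_center, tub_a_center, tub_b_center, tub_c_center, brush_center from where it was at the start of the episode below 0.025 m); the robot touches nothing.
It fails at once if the small ramekin is tipped over (beyond 0.6 rad) (angle between small_center's own z axis and vertical above 0.6 rad).
It fails at once if the small ramekin is dropped (falls free at over 0.5 m/s) (linear speed of small above 0.5 m/s and contact force between the fingers and small below 0.05 N).
It fails at once if the large ramekin is lifted, or shoved more than 40 mm (distance of large_center from where it was at the start of the episode above 0.04 m).
It fails at once if a tub or the brush is shoved more than 40 mm (distance of any of tub_a_center, tub_b_center, tub_c_center, brush_center from where it was at the start of the episode above 0.04 m).
It also fails if it takes over 67 s, if anything falls off the work surface, if the arm or the gripper's body presses on something with over 40 N, if the wrist force passes 120 N, or if a joint passes its speed limit or range.

## Robot

A 6-joint arm with a two-finger parallel gripper is mounted at the origin on the work surface. World frame = base frame: x ahead of the robot, y to its left, z up, the work surface at z = 0. Lengths are in mm, angles in degrees, forces in N, time in s.
With the tool pointing down it reaches from about 300 to 850 mm from the base axis. Payload 4.2 kg.
Tool frame: the origin (TCP) lies between the finger pads; the fingertips stand 19 mm ahead of it and the grasp point (between the pads) is the TCP (env.tips_ahead is the distance from the TCP to the fingertips, in mm); z points along the fingers, y is the direction in which the jaws open and shut (so a half turn about z gives the same grasp; the last joint's range is limited). The gripper opens to 91 mm and grips with 3 to 60 N. Pads are 32 mm wide; open, the fingers measure 118 mm over their backs; the gripper's body (76 mm by 178 mm) begins 60 mm behind the grasp point.
Start: joints at [-76.261, 18.312, 89.639, -0, 72.044, -1.146], TCP at [147.712, -555.718, 232.976] pointing down, gripper open.
Joint ranges: [-177.97, 177.97], [-48.28, 115.42], [12.27, 149.76], [-77.06, 257.06], [2.81, 150.46], [-146.56, 146.56]. Speed limits (degrees/s): [147.25, 147.25, 180, 180, 180, 180].

## Interface

Orientations are given as [roll, pitch, yaw] about the fixed x, y, z axes, in that order (R = Rz(yaw) Ry(pitch) Rx(roll)).
In Python, from workcell import telemetry, viewer, job_done, env gives the robot as it stands. The module is installed in compiled form; this text tells all that it offers.
- The arm moves only by the shell command python3 -m jog 'ROWS' [FORCE]. ROWS is JSON, a list of rows, each a list of 3 entries, a list of its own where there are three numbers: the shift along the tool's x, y, z in cm, then the turn about the tool's z in degrees, then the opening, from 0 (shut) to 1 (fully open). A call has 1 to 10 rows; each row shifts and turns the pose as measured when the row begins, along the tool's axes as they then stand; what a row does not reach is not made up. A row lasts 1/8 s, in which the tool goes at most 62.5 mm and 10.7 degrees, less where a joint would pass 70% of its speed; a pose out of reach is approached as far as the arm can. A call is refused whole if a number of a shift passes 6.25 or a number of a turn 10.7, either way. A call with a gripper value outside its range is refused whole. The fingers move at their own pace and stop on an object; FORCE is the grip in N (left out, the last holds). Time passes only in rows, so rows that do not move let the fingers close. It gives the time, the measured TCP pose, the force and the opening at its end, in the units of the state.
- telemetry.state(): the state, without advancing time (a new reading comes with each control period).
- viewer.grab_frame(name): name is "scene" or "top"; returns a dict with "color" (480x640x3 uint8, red, green, blue), "K" (3x3 intrinsics, pixels), "rvec" (rotation vector, rad) and "tvec" (3), from world to camera coordinates, as OpenCV has them. Camera axes: x right, y down, z forward; pixel columns grow to the right and rows downward; lengths in mm; the calibration is good to about 2 mm. A picture is of the moment at which its call begins. There is no depth.
- job_done(): hands the job in, once; it reports no verdict.
The state is a dict: "time_s": time; "qpos": joint angles; "qvel": joint speeds; "effort": joint torques, N m; "ee_pos": TCP position; "ee_rot": TCP orientation; "force": force on the tool from outside, world axes, zero at the start; "torque": the same for the moment, N m; "gripper_width": finger opening in mm.
Only numpy, scipy, OpenCV 4.12 (cv2) and the standard library are available. Lean on these libraries where they do the work, as an engineer would, in place of code of your own. Each camera call takes 0.05 s, during which the arm holds its last target. There are 200 camera calls.

## Working session

There is one attempt and no reset: what is moved stays moved. The work goes in short steps, Python scripts to look and compute and a shell command to move; the robot and the scene stay as the last step left them, time stands still between calls to the robot, and variables do not carry over. Pictures are saved under pics/ and viewed, about 8 in all and at most 12, crops included, and the job is handed in when it is done.

```bash
mkdir -p pics; cat > h.py <<'E'
import numpy as np,cv2
from workcell import telemetry,viewer,env
def grab(n,f):
    d=viewer.grab_frame(n); cv2.imwrite('pics/'+f+'.png',d['color'][:,:,::-1]); np.savez('pics/'+f+'.npz',**d); return d
def load(f): return np.load('pics/'+f+'.npz')
def px2w(d,u,v,z):
    R=cv2.Rodrigues(np.array(d['rvec'],float))[0];t=np.array(d['tvec'],float).ravel()
    r=R.T@np.linalg.inv(d['K'])@np.array([u,v,1.]);c=-R.T@t
    return c+r*(z-c[2])/r[2]
def w2px(d,P):
    return cv2.projectPoints(np.array(P,float).reshape(-1,1,3),np.array(d['rvec'],float),np.array(d['tvec'],float),d['K'],None)[0].reshape(-1,2)
E
python3 -c "
from h import *
import cv2
a=grab('scene','s0');b=grab('top','t0')
for d in(a,b):
  R=cv2.Rodrigues(np.array(d['rvec'],float))[0];print(-R.T@np.array(d['tvec']).ravel(),d['K'][0,0])
print(telemetry.state())"
```

```text
[ 962.46807182 -673.98981046 1001.54614475] 457.3293644276449
[ 202.32515467 -102.95617555 1279.52635168] 504.36067783034684
{'time_s': 0.1, 'qpos': array([-7.62595620e+01,  1.83483463e+01,  8.96990190e+01,  5.10976032e-04,
        7.20437493e+01, -1.14744521e+00]), 'qvel': array([ 0.00962668, -0.16423277, -0.1322651 , -0.12995394, -0.04633888,
        0.1218682 ]), 'effort': array([ 4.34057279e-05, -4.13333058e+01, -2.32510096e+01,  7.28627597e-02,
        4.21862165e-02, -7.00910664e-05]), 'ee_pos': array([ 147.62332961, -555.29562429,  232.20332738]), 'ee_rot': array([-1.79908913e+02, -2.31034145e-03,  1.48877235e+01]), 'force': array([ 0.62977606,  0.30704322, -0.01668594]), 'torque': array([-0.01556808, -0.05158477, -0.06899887]), 'gripper_width': 91.47801203391764}
```

View pics/t0.png

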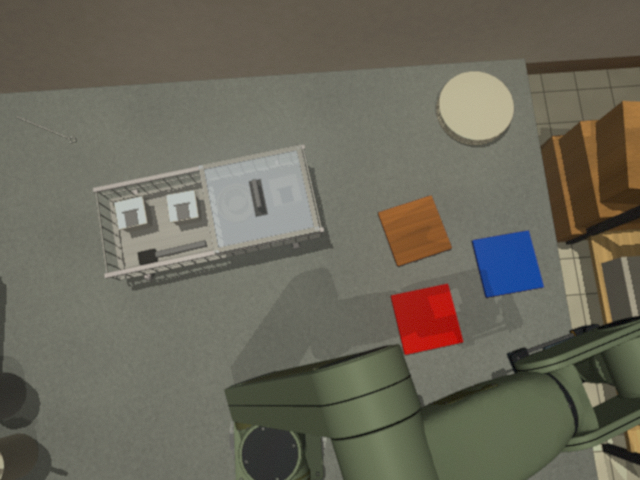

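View pics/s0.png

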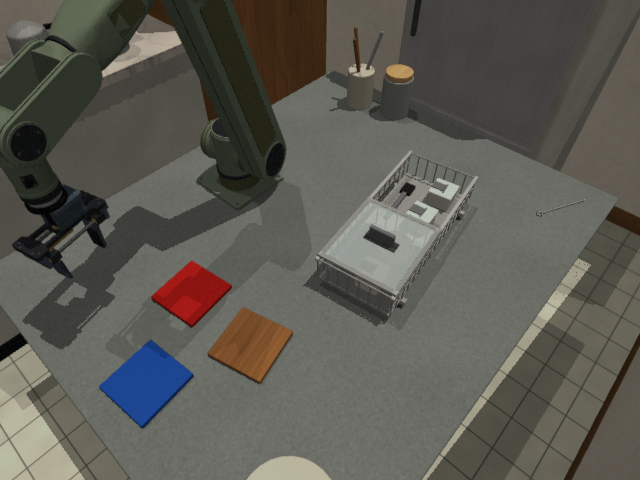

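The top view (t0) shows the basket with rim corners near (95,189), (303,147), (323,230) and (107,276). The grip is at about (259,197), and the faint ramekin circle is at about (240,205), under the pane. There are three board candidates: wooden (415,230), blue (508,264) and red (427,319). The wooden one fits, since the task says to leave the blue and red ones alone. I'll enlarge it to confirm.

```bash
python3 -c "
from h import *
a=cv2.imread('pics/t0.png')
c=cv2.resize(a[135:285,85:285],None,fx=4,fy=4,interpolation=cv2.INTER_CUBIC)
cv2.imwrite('pics/c1.png',cv2.resize(a[135:285,85:335],(800,480),interpolation=cv2.INTER_CUBIC))
d=load('t0')
P=[px2w(d,u,v,114) for u,v in [(95,189),(303,147),(323,230),(107,276)]]
print(np.round(P),[np.linalg.norm(P[i]-P[(i+1)%4]) for i in range(4)],np.mean(P,0))
hsv=cv2.cvtColor(a,cv2.COLOR_BGR2HSV)
m=cv2.inRange(hsv,(5,90,60),(20,255,255));m[:185]=0;m[280:]=0;m[:,:370]=0;m[:,460:]=0
r=cv2.minAreaRect(cv2.findNonZero(m));print(r)
B=[px2w(d,*p,15) for p in cv2.boxPoints(r)];print(np.round(B),np.mean(B,0),np.linalg.norm(B[0]-B[1]))
"
```

```text
[[ 610.  400.  114.]
 [ 682. -108.  114.]
 [ 470. -142.  114.]
 [ 396.  368.  114.]] [np.float64(513.473319483839), np.float64(214.81216329600628), np.float64(515.3728366437285), np.float64(216.7782449779207)] [539.59841459 129.52524412 114.        ]
((414.35003662109375, 230.0500030517578), (57.86967468261719, 59.450809478759766), 71.56504821777344)
[[ 530. -288.   15.]
 [ 570. -440.   15.]
 [ 422. -469.   15.]
 [ 384. -321.   15.]] [ 476.70875211 -379.49511131   15.        ] 156.93795508062053
```

View pics/c1.png

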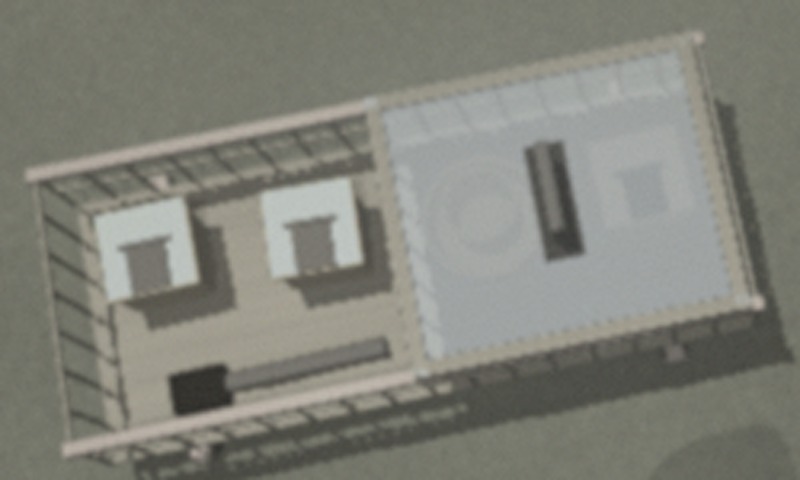

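The crop confirms the layout. The dark grip spans about (527,145) to (582,258) and the nested circles are centred at about (487,208) (crop px, 3.2x). Tub_a is at (640,185), and the wood board is unambiguous. Next I'll compute basket-frame values.

```bash
cat >> h.py <<'E'
C=np.array([539.6,129.5]);YAW=np.radians(8.3)
Rb=np.array([[np.cos(YAW),-np.sin(YAW)],[np.sin(YAW),np.cos(YAW)]])
def b2w(x,y): return C+Rb@np.array([x,y])
def w2b(p): return Rb.T@(np.array(p)[:2]-C)
E
python3 -c "
from h import *
d=load('t0')
f=lambda u,v:(85+u/3.2,135+v/3.2)
for n,u,v,z in [('rim',487,208,91),('griptop',546,188,158),('gripmid?',554,200,139),('paneTL',375,105,120),('paneBL',418,372,120),('large',484,217,60),('tub',640,185,88)]:
  p=px2w(d,*f(u,v),z);print(n,p.round(),w2b(p).round())
for s in (0,.03):
  q=w2px(d,[[*b2w(x,-128+s*1000+y),158] for x in(-35,35) for y in(-6,6)]);print(s,((q-[85,135])*3.2).round())
"
```

```text
rim [565.  62.  91.] [ 16. -71.]
griptop [557.   9. 158.] [  -0. -122.]
gripmid? [553.   5. 139.] [  -4. -125.]
paneTL [644. 139. 120.] [104.  -6.]
paneBL [435. 113. 120.] [-105.   -2.]
large [568.  68.  60.] [ 19. -64.]
tub [576. -56.  88.] [   9. -189.]
0 [[572. 230.]
 [556. 233.]
 [553. 139.]
 [537. 143.]]
0.03 [[531. 238.]
 [515. 242.]
 [513. 148.]
 [497. 151.]]
```

```bash
python3 -m jog '[[[4.5,-3.65,0],0,1],[[4.5,-3.65,0],0,1],[[4.5,-3.65,0],0,1],[[4.5,-3.65,0],0,1],[[4.5,-3.65,0],0,1],[[4.5,-3.65,0],0,1],[[4.5,-3.65,0],0,1],[[4.5,-3.65,0],0,1],[[4.5,-3.65,0],0,1],[[4.5,-3.65,0],0,1]]' 25
cat > go.py <<'E'
import sys
from h import *
from scipy.spatial.transform import Rotation as R
s=telemetry.state();x,y,z=map(float,sys.argv[1:4])
Rt=R.from_euler('xyz',s['ee_rot'],degrees=True).as_matrix()
print(s['time_s'],'pos',s['ee_pos'].round(1),'rot',s['ee_rot'].round(1),'w',s['gripper_width'].round(1),'F',s['force'].round(1),'tool shift cm',(Rt.T@(np.array([x,y,z])-s['ee_pos'])/10).round(2),'q6',s['qpos'][5].round(1))
if len(sys.argv)>4: print('turn',-(float(sys.argv[4])-s['ee_rot'][2]))
E
python3 go.py 557 7 150 8.3
```

```text
time_s: 1.35
ee_pos: [497.1, -75.9, 229.8]
ee_rot: [-179.8, 0.0, 14.4]
force: [0.2, -0.6, 0.8]
gripper_width: 91.3Traceback (most recent call last):
  File "go.py", line 6, in <module>
    print(s['time_s'],'pos',s['ee_pos'].round(1),'rot',s['ee_rot'].round(1),'w',s['gripper_width'].round(1),'F',s['force'].round(1),'tool shift cm',(Rt.T@(np.array([x,y,z])-s['ee_pos'])/10).round(2),'q6',s['qpos'][5].round(1))
                                                                                ^^^^^^^^^^^^^^^^^^^^^^^^
AttributeError: 'float' object has no attribute 'round'
```

```bash
sed -i "s/s\['gripper_width'\].round(1)/round(s['gripper_width'],1)/" go.py
python3 -m jog '[[[3.9,-3.3,0],0,1],[[3.9,-3.3,0],0,1],[[0,0,0],6.1,1],[[0,0,0],0,1]]'; python3 go.py 557 7 150 8.3
```

```text
time_s: 1.85
ee_pos: [559.1, 14.6, 227.7]
ee_rot: [-179.8, 0.2, 8.6]
force: [-0.6, 0.2, 0.1]
gripper_width: 91.3
1.85 pos [559.1  14.6 227.7] rot [-179.8    0.2    8.6] w 91.3 F [-0.6  0.2  0.1] tool shift cm [-0.29  0.76  7.77] q6 81.6
turn 0.2682948096712323
```

```bash
python3 -m jog '[[[-0.3,0.8,4],0,1],[[0,0,2.8],0,1],[[0,0,1],0,1],[[0,0,0],0,0],[[0,0,0],0,0],[[0,0,0],0,0],[[0,0,0],0,0]]' 25; python3 go.py 557 7 150 8.3
```

```text
time_s: 2.72
ee_pos: [558.3, 4.6, 151.3]
ee_rot: [-179.8, -0.2, 8.8]
force: [0.4, 0.1, -0.0]
gripper_width: 54.4
2.725 pos [558.3   4.6 151.3] rot [-179.8   -0.2    8.8] w 54.4 F [ 0.4  0.1 -0. ] tool shift cm [-0.09 -0.26  0.13] q6 80.3
turn 0.492120726531331
```

```bash
python3 -m jog '[[[0,0,0],0.4,0],[[0,0,0],0,0],[[0,0,0],0,0],[[0,0,0],0,0],[[0,0,0],0,0],[[0,0,0],0,0]]' 25; python3 go.py 557 7 150 8.3
```

```text
time_s: 3.48
ee_pos: [558.5, 5.0, 152.0]
ee_rot: [-179.8, -0.2, 8.3]
force: [-0.4, -0.1, 1.4]
gripper_width: 11.8
3.475 pos [558.5   5.  152. ] rot [-179.8   -0.2    8.3] w 11.8 F [-0.4 -0.1  1.4] tool shift cm [-0.12 -0.22  0.2 ] q6 80.7
turn 0.018676949399653253
```

```bash
python3 -m jog '[[[0,-2,0],0,0],[[0,-3,0],0,0],[[0,-3.5,0],0,0],[[0,-3.5,0],0,0],[[0,-3.5,0],0,0],[[0,-3.5,0],0,0],[[0,-2.5,0],0,0]]' 25; python3 go.py 522.4 252 152 8.3
```

```text
time_s: 4.35
ee_pos: [527.8, 218.0, 151.9]
ee_rot: [179.5, -0.4, 8.3]
force: [2.8, -4.3, 0.7]
gripper_width: 11.6
4.35 pos [527.8 218.  151.9] rot [179.5  -0.4   8.3] w 11.6 F [ 2.8 -4.3  0.7] tool shift cm [-0.05 -3.44 -0.04] q6 103.6
turn 0.011457684546371638
```

```bash
python3 -m jog '[[[-0.1,-2,0],0,0],[[0,-1,0],0,0],[[0,-0.8,0],0,0],[[0,-0.5,0],0,0]]' 25; python3 go.py 522.4 252 152 8.3
```

```text
time_s: 4.85
ee_pos: [523.1, 251.0, 151.8]
ee_rot: [178.0, -0.5, 8.7]
force: [3.8, -14.6, 3.0]
gripper_width: 12.4
4.85 pos [523.1 251.  151.8] rot [178.   -0.5   8.7] w 12.4 F [  3.8 -14.6   3. ] tool shift cm [-0.05 -0.1  -0.02] q6 108.0
turn 0.4064278957508094
```

```bash
python3 -m jog '[[[0,0.1,0],0,1],[[0,0,0],0,1],[[0,0,0],0,1],[[0,0,0],0,1],[[0,0,-3],0,1],[[0,0,-5],0,1],[[0,0,0],0,1]]' 25; python3 go.py 566 64 151 98
python3 -c "
from h import *
grab('top','t1');a=cv2.imread('pics/t1.png')
cv2.imwrite('pics/c2.png',cv2.resize(a[125:285,85:335],(800,512),interpolation=cv2.INTER_CUBIC))"
```

```text
time_s: 5.72
ee_pos: [520.6, 253.3, 232.8]
ee_rot: [178.0, -0.2, 8.7]
force: [-0.5, 0.0, 0.4]
gripper_width: 79.7
5.725 pos [520.6 253.3 232.8] rot [178.   -0.2   8.7] w 79.7 F [-0.5  0.   0.4] tool shift cm [ 1.58 19.1   8.84] q6 107.7
turn -89.25803909235617
```

View pics/c2.png

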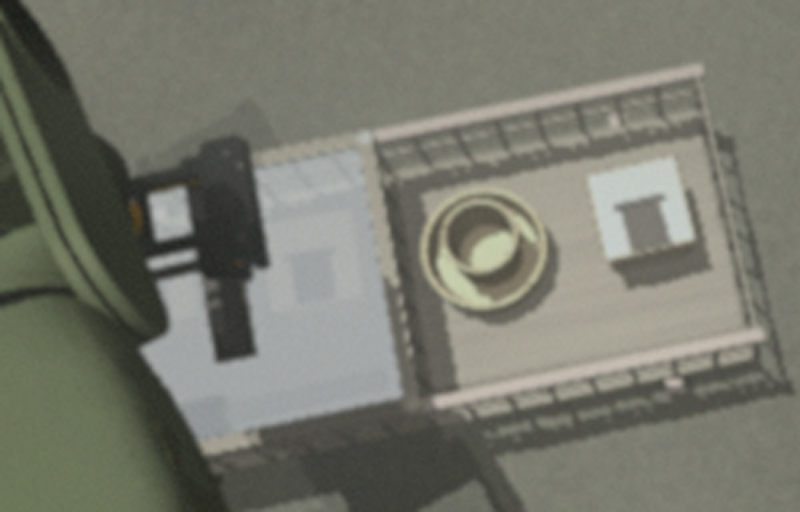

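The guard is open, with the pane's edge now at about crop x=385. The large rim spans about (421–550, 188–312). The small rim's left edge is at 440 and its top at 196, with its centre at about (480,237), crop scale 3.2. Tub_a and the wall are well clear of the jaws along basket x.

```bash
python3 -c "
from h import *
d=load('t1')
for n,u,v,z in [('rim',480,237,91),('large',485.5,250,60),('foot inner',493,255,40),('paneTR',382,147,120),('paneBR',405,400,120)]:
  p=px2w(d,85+u/3.2,125+v/3.2,z);print(n,p.round(1),w2b(p).round(1))
p=px2w(d,85+480/3.2,125+237/3.2,91)
import subprocess;print(subprocess.run(['python3','go.py',str(p[0]),str(p[1]),'160','98'],capture_output=True,text=True).stdout)"
```

```text
rim [568.1  66.8  91. ] [ 19.2 -66.2]
large [566.7  67.3  60. ] [ 17.9 -65.5]
foot inner [568.2  64.3  40. ] [ 18.8 -68.6]
paneTR [635.2 133.9 120. ] [95.3 -9.5]
paneBR [439.1 122.2 120. ] [-100.5    7.2]
5.775 pos [519.3 252.6 230.1] rot [1.779e+02 1.000e-01 8.700e+00] w 83.4 F [-0.3 -1.1  0.1] tool shift cm [ 2.02 18.84  7.69] q6 107.7
turn -89.26217720612829
```

```bash
python3 -m jog '[[[0.6,6,0],0,1],[[0.6,6,0],0,1],[[0.6,6,0],0,1],[[0,0,0],-10.5,1],[[0,0,0],-10.5,1],[[0,0,0],-10.5,1],[[0,0,0],-10.5,1],[[0,0,0],-10.5,1],[[0,0,0],-10.5,1],[[0,0,0],-10.5,1]]' 25; python3 go.py 568 66 150 98
```

```text
time_s: 7.02
ee_pos: [557.5, 71.8, 218.8]
ee_rot: [-178.7, 2.4, 84.4]
force: [0.2, 0.6, -0.3]
gripper_width: 91.4
7.025 pos [557.5  71.8 218.8] rot [-178.7    2.4   84.4] w 91.4 F [ 0.2  0.6 -0.3] tool shift cm [-0.18  1.26  6.87] q6 13.7
turn -13.63357276541069
```

```bash
python3 -m jog '[[[0,0,0],-10,1],[[0,0,0],-4,1],[[-0.2,1.2,3],0,1],[[0,0,3],0,1],[[0,0,0],0,1]]' 25; python3 go.py 568 66 86 98
```

```text
time_s: 7.65
ee_pos: [563.1, 69.3, 149.2]
ee_rot: [-177.3, 1.9, 99.0]
force: [0.9, -0.1, 0.1]
gripper_width: 91.4
7.65 pos [563.1  69.3 149.2] rot [-177.3    1.9   99. ] w 91.4 F [ 0.9 -0.1  0.1] tool shift cm [-0.19  0.73  6.3 ] q6 -1.0
turn 0.9928125742542164
```

```bash
python3 -m jog '[[[-0.2,0.7,2.5],0,1],[[0,0,2],0,1],[[0,0,1.2],0,1],[[0,0,0],0,1]]' 20; python3 go.py 568 66 86 98
python3 -c "
from h import *
d=grab('scene','s2');u,v=w2px(d,[568,66,80])[0].astype(int);print(u,v)
a=cv2.imread('pics/s2.png');cv2.imwrite('pics/c3.png',cv2.resize(a[v-75:v+75,u-100:u+100],(800,600),interpolation=cv2.INTER_CUBIC))"
```

```text
time_s: 8.15
ee_pos: [569.0, 66.6, 92.2]
ee_rot: [-177.4, 1.9, 99.0]
force: [-0.8, -0.8, -1.0]
gripper_width: 91.3
8.15 pos [569.   66.6  92.2] rot [-177.4    1.9   99. ] w 91.3 F [-0.8 -0.8 -1. ] tool shift cm [-0.02 -0.08  0.63] q6 -1.0
turn 1.0092027016406604
395 239
```

View pics/c3.png

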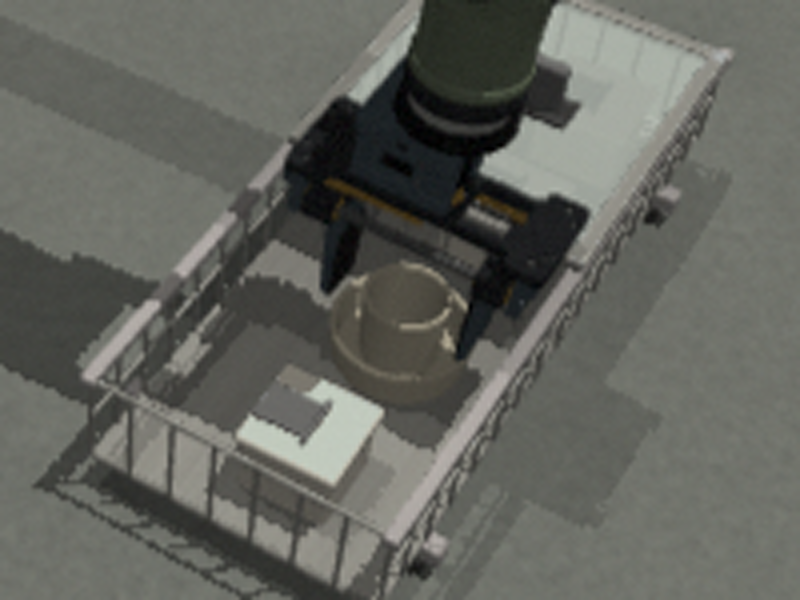

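The crop shows the jaws straddling the small ramekin, whose rim is at about (408,297). The finger tips are at (335,290) and (465,355), just outside the cup and above the large rim. I'll go down 5 mm and close.

```bash
python3 -m jog '[[[0,-0.1,0.6],0,1],[[0,0,0],0,0],[[0,0,0],0,0],[[0,0,0],0,0],[[0,0,0],0,0],[[0,0,0],0,0],[[0,0,0],0,0]]' 20; python3 go.py 568 66 86 98
```

```text
time_s: 9.07
ee_pos: [569.6, 66.5, 88.9]
ee_rot: [-177.7, 1.9, 99.0]
force: [0.4, 0.5, -0.6]
gripper_width: 59.2
9.075 pos [569.6  66.5  88.9] rot [-177.7    1.9   99. ] w 59.2 F [ 0.4  0.5 -0.6] tool shift cm [-0.02 -0.16  0.3 ] q6 -1.0
turn 1.0044505540995488
```

```bash
python3 -m jog '[[[0,0,-1],0,0],[[0,0,-2],0,0],[[0,0,-3],0,0],[[0,0,-3],0,0],[[0,0,-3],0,0],[[0,0,-1],0,0],[[0,0,0],0,0]]' 20; python3 go.py 477 -379 200
python3 -c "
from h import *
s=telemetry.state()['ee_pos']
d=grab('scene','s3');u,v=w2px(d,s)[0].astype(int);print(u,v)
a=cv2.imread('pics/s3.png');cv2.imwrite('pics/c4.png',cv2.resize(a[v-60:v+90,u-100:u+100],(800,600),interpolation=cv2.INTER_CUBIC))"
```

```text
time_s: 9.95
ee_pos: [573.2, 71.7, 224.0]
ee_rot: [-177.6, 1.9, 99.0]
force: [-0.1, 0.4, -1.7]
gripper_width: 58.6
9.95 pos [573.2  71.7 224. ] rot [-177.6    1.9   99. ] w 58.6 F [-0.1  0.4 -1.7] tool shift cm [-42.91 -16.39   4.5 ] q6 -1.3
406 200
```

View pics/c4.png

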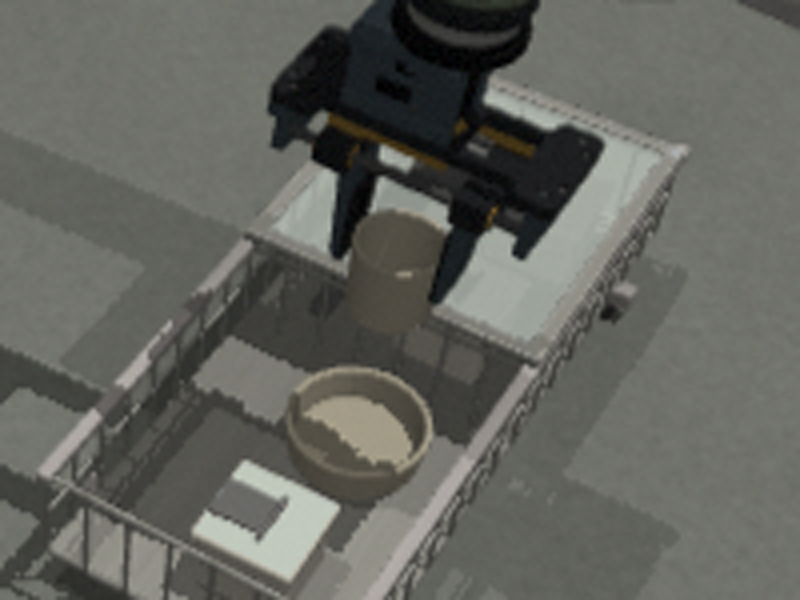

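The small ramekin is held upright at about (395,270). The large one stays in the basket at (360,430) and the pane is still open. Next I'll carry it to the board.

```bash
python3 -m jog '[[[-2.5,-0.9,0.1],0,0],[[-4.5,-1.7,0.2],0,0],[[-5,-1.9,0.3],0,0],[[-5,-1.9,0.3],0,0],[[-5,-1.9,0.3],0,0],[[-5,-1.9,0.3],0,0],[[-5,-1.9,0.3],0,0],[[-4.5,-1.7,0.3],0,0],[[-3,-1.2,0.3],0,0],[[-1,-0.3,0],0,0]]' 20; python3 go.py 477 -379 100
```

```text
time_s: 11.25
ee_pos: [475.7, -362.7, 202.4]
ee_rot: [-176.2, 1.1, 99.2]
force: [-0.0, 1.0, -1.2]
gripper_width: 59.3
11.25 pos [ 475.7 -362.7  202.4] rot [-176.2    1.1   99.2] w 59.3 F [-0.   1.  -1.2] tool shift cm [-1.44  0.55 10.25] q6 -44.5
```

```bash
python3 -m jog '[[[-0.7,0.3,3],0,0],[[-0.7,0.3,4],0,0],[[0,0,3],0,0],[[0,0,1.5],0,0],[[0,0,0],0,0]]' 20; python3 go.py 477 -379 69
python3 -c "
from h import *
s=telemetry.state()['ee_pos']
d=grab('scene','s4');u,v=w2px(d,s)[0].astype(int);print(u,v)
a=cv2.imread('pics/s4.png');cv2.imwrite('pics/c5.png',cv2.resize(a[v-60:v+90,u-100:u+100],(800,600),interpolation=cv2.INTER_CUBIC))"
```

```text
time_s: 11.88
ee_pos: [476.9, -375.5, 81.6]
ee_rot: [-176.1, 0.7, 99.3]
force: [0.2, 0.0, -0.7]
gripper_width: 59.3
11.875 pos [ 476.9 -375.5   81.6] rot [-176.1    0.7   99.3] w 59.3 F [ 0.2  0.  -0.7] tool shift cm [-0.33  0.04  1.26] q6 -44.6
250 325
```

View pics/c5.png

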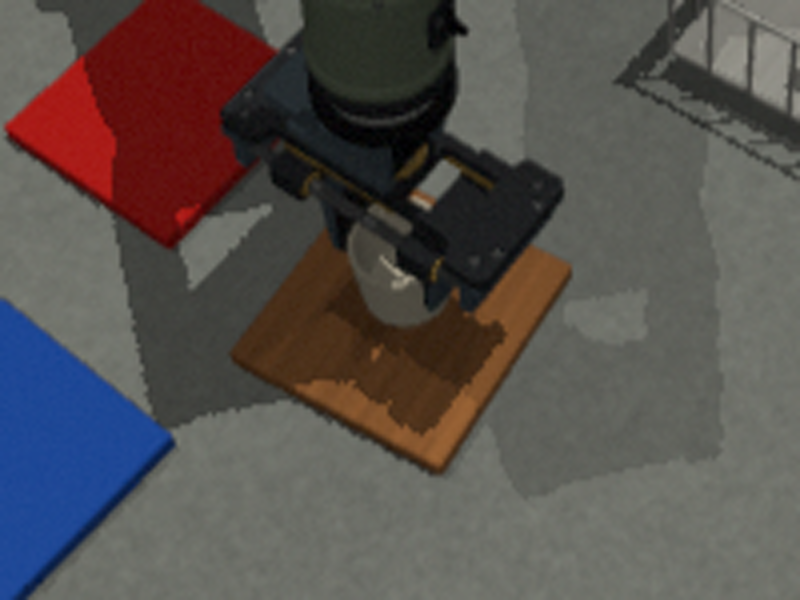

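The cup hovers a little above the wooden board, with its foot at about (405,315). The board's corners are near (232,355), (440,470) and (570,265), so the cup is close to centred. I'll lower it in small steps.

```bash
python3 -m jog '[[[-0.2,0,0.6],0,0],[[0,0,0.3],0,0],[[0,0,0.2],0,0]]' 20; python3 go.py 477 -379 68
```

```text
time_s: 12.3
ee_pos: [478.9, -379.1, 74.0]
ee_rot: [-176.4, 1.1, 99.3]
force: [-0.0, -0.6, -0.7]
gripper_width: 59.2
12.3 pos [ 478.9 -379.1   74. ] rot [-176.4    1.1   99.3] w 59.2 F [-0.  -0.6 -0.7] tool shift cm [ 0.05 -0.14  0.61] q6 -44.6
```

```bash
python3 -m jog '[[[0,0,0.3],0,0],[[0,0,0.2],0,0],[[0,0,0.2],0,0]]' 20; python3 go.py 477 -379 68
```

```text
time_s: 12.68
ee_pos: [478.6, -379.4, 68.2]
ee_rot: [-176.4, 1.1, 99.3]
force: [-3.2, 2.8, 13.5]
gripper_width: 58.9
12.675 pos [ 478.6 -379.4   68.2] rot [-176.4    1.1   99.3] w 58.9 F [-3.2  2.8 13.5] tool shift cm [ 0.07 -0.15  0.03] q6 -44.6
```

Contact is made at 13.5 N and the height agrees with the expected 68 mm. I'll ease off 1 mm, open, and hold to let it settle.

```bash
python3 -m jog '[[[0,0,-0.1],0,0],[[0,0,0],0,0.72],[[0,0,0],0,0.8],[[0,0,0],0,1],[[0,0,0],0,1],[[0,0,0],0,1],[[0,0,0],0,1]]' 20; python3 go.py 477 -379 68
```

```text
time_s: 13.55
ee_pos: [479.0, -379.8, 69.5]
ee_rot: [-176.5, 1.2, 99.3]
force: [-1.0, -0.8, -1.1]
gripper_width: 91.0
13.55 pos [ 479.  -379.8   69.5] rot [-176.5    1.2   99.3] w 91.0 F [-1.  -0.8 -1.1] tool shift cm [ 0.11 -0.18  0.16] q6 -44.6
```

```bash
python3 -m jog '[[[0,0,-1.5],0,1],[[0,0,-3],0,1],[[0,0,-5],0,1],[[0,0,-6],0,1],[[6,2,0],0,1],[[6,2,0],0,1],[[6,2,0],0,1],[[0,0,0],0,1]]' 20; python3 go.py 523 251 232 8.3
python3 -c "
from h import *
d=grab('scene','s5');u,v=w2px(d,[477,-379,40])[0].astype(int);print(u,v)
a=cv2.imread('pics/s5.png');cv2.imwrite('pics/c6.png',cv2.resize(a[v-60:v+60,u-80:u+80],(800,600),interpolation=cv2.INTER_CUBIC))"
```

```text
time_s: 14.55
ee_pos: [521.1, -186.9, 230.6]
ee_rot: [-177.1, 1.5, 99.1]
force: [0.3, 0.3, 0.4]
gripper_width: 90.9
14.55 pos [ 521.1 -186.9  230.6] rot [-177.1    1.5   99.1] w 90.9 F [0.3 0.3 0.4] tool shift cm [43.19  7.05 -1.61] q6 -27.6
turn 90.81067269114793
250 335
```

View pics/c6.png

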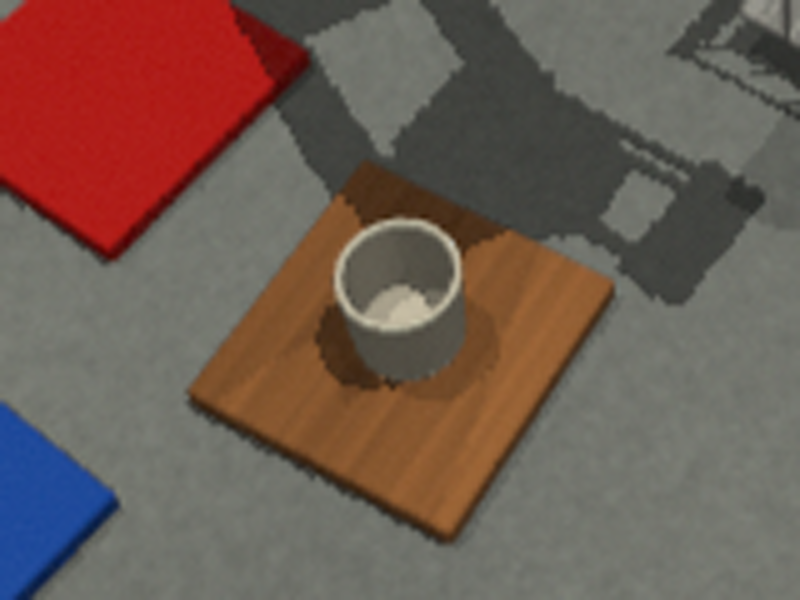

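The cup stands upright near the board's centre, with its foot at about (410,350) against a board centre of about (405,350). Next I'll go back to the grip and shut the guard.

```bash
python3 -m jog '[[[4,0.6,0],0,1],[[5.6,0.9,0],0,1],[[5.6,0.9,0],0,1],[[5.6,0.9,0],0,1],[[5.6,0.9,0],0,1],[[5.6,0.9,0],0,1],[[5.6,0.9,0],0,1],[[3,0.7,0],0,1],[[0,0,0],10.5,1],[[0,0,0],10.5,1]]' 20
python3 -m jog '[[[0,0,0],10.5,1],[[0,0,0],10.5,1],[[0,0,0],10.5,1],[[0,0,0],10.5,1],[[0,0,0],10.5,1],[[0,0,0],10.5,1],[[0,0,0],8,1],[[0,0,0],0,1]]' 20
python3 go.py 523 251 152 8.3
```

```text
time_s: 15.85
ee_pos: [535.2, 220.7, 220.8]
ee_rot: [-178.8, 2.7, 76.3]
force: [-0.9, -0.4, 0.2]
gripper_width: 91.3
time_s: 16.85
ee_pos: [544.4, 208.9, 225.1]
ee_rot: [177.7, 1.5, 3.3]
force: [0.4, 0.6, -0.3]
gripper_width: 91.4
16.85 pos [544.4 208.9 225.1] rot [177.7   1.5   3.3] w 91.4 F [ 0.4  0.6 -0.3] tool shift cm [-1.7  -4.63  7.18] q6 108.0
turn -4.968706770328565
```

```bash
python3 -m jog '[[[-1.7,-4.6,0],0,1],[[0,0,0],-5,1],[[0,0,0],0,1]]' 20
python3 go.py 523 251 152 8.3
```

```text
time_s: 17.23
ee_pos: [526.7, 252.2, 224.5]
ee_rot: [177.8, 1.6, 8.6]
force: [-0.2, -0.1, 1.1]
gripper_width: 91.3
17.225 pos [526.7 252.2 224.5] rot [177.8   1.6   8.6] w 91.3 F [-0.2 -0.1  1.1] tool shift cm [-0.19 -0.22  7.26] q6 107.3
turn 0.2729428654095827
```

```bash
python3 -m jog '[[[-0.2,-0.2,4],0,1],[[0,0,2.4],0,1],[[0,0,0.6],0,1],[[0,0,0],0,1],[[0,0,0],0,0],[[0,0,0],0,0],[[0,0,0],0,0],[[0,0,0],0,0],[[0,0,0],0,0],[[0,0,0],0,0]]' 25
python3 -m jog '[[[0,0,0],0,0],[[0,0,0],0,0],[[0,0,0],0,0],[[0,0,0],0,0]]' 25
python3 go.py 558.3 2.5 152 8.3
```

```text
time_s: 18.48
ee_pos: [527.5, 249.7, 158.1]
ee_rot: [177.9, 1.0, 8.4]
force: [-0.8, -0.3, -0.4]
gripper_width: 34.0
time_s: 18.98
ee_pos: [527.3, 250.2, 157.9]
ee_rot: [178.0, 1.0, 8.3]
force: [-0.8, 0.7, -0.0]
gripper_width: 12.1
18.975 pos [527.3 250.2 157.9] rot [178.    1.    8.3] w 12.1 F [-0.8  0.7 -0. ] tool shift cm [-0.5  24.92  1.46] q6 107.6
turn 0.0008971147537408797
```

```bash
python3 -m jog '[[[0,2,0.1],0,0],[[0,3,0.1],0,0],[[0,3.5,0.12],0,0],[[0,3.5,0.12],0,0],[[0,3.5,0.12],0,0],[[0,3.5,0.12],0,0],[[0,2.5,0.1],0,0]]' 25; python3 go.py 562 3 158 8.3
```

```text
time_s: 19.85
ee_pos: [557.7, 38.9, 157.8]
ee_rot: [179.0, 0.8, 8.2]
force: [0.3, 4.8, 2.6]
gripper_width: 11.9
19.85 pos [557.7  38.9 157.8] rot [179.    0.8   8.2] w 11.9 F [0.3 4.8 2.6] tool shift cm [-0.08  3.62  0.05] q6 85.8
turn -0.08206864593383756
```

```bash
python3 -m jog '[[[0,1.8,0.05],0,0],[[0,1,0],0,0],[[0,0.8,0],0,0],[[0,0.5,0],0,0],[[0,0.4,0],0,0]]' 25; python3 go.py 562 3 158 8.3
```

```text
time_s: 20.48
ee_pos: [562.7, 3.7, 157.7]
ee_rot: [-179.5, 0.9, 8.0]
force: [-0.1, 12.8, 1.4]
gripper_width: 11.9
20.475 pos [562.7   3.7 157.7] rot [-179.5    0.9    8. ] w 11.9 F [-0.1 12.8  1.4] tool shift cm [-0.08  0.06 -0.03] q6 80.9
turn -0.3153921431283315
```

The stop is felt at 12.8 N, after about 249 mm of travel. I'll release, retreat and check.

```bash
python3 -m jog '[[[0,0,0],0,1],[[0,0,0],0,1],[[0,0,0],0,1],[[0,0,0],0,1],[[0,0,-4],0,1],[[0,0,-6],0,1],[[-6,0,0],0,1],[[-6,0,0],0,1],[[-6,0,0],0,1],[[0,0,0],0,1]]' 25
python3 -c "
from h import *
d=grab('top','t9');s=grab('scene','s9')
a=cv2.imread('pics/s9.png');b=cv2.imread('pics/t9.png')
cv2.imwrite('pics/c9.png',np.vstack([cv2.resize(a[130:400,180:500],(640,540))])) 
cv2.imwrite('pics/c10.png',cv2.resize(b[125:285,85:335],(800,512),interpolation=cv2.INTER_CUBIC))"; python3 go.py 300 0 260
```

```text
time_s: 21.72
ee_pos: [382.6, -25.4, 263.9]
ee_rot: [-180.0, 0.8, 8.1]
force: [1.5, -0.2, 0.4]
gripper_width: 91.3
21.825 pos [386.7 -25.2 264.3] rot [180.    0.7   8.1] w 91.2 F [ 0.4 -0.3  0.3] tool shift cm [-8.22 -3.72  0.53] q6 76.6
```

View pics/c9.png

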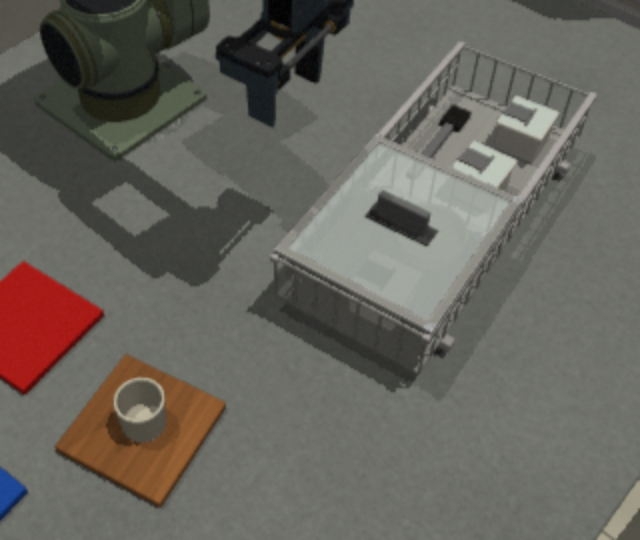

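View pics/c10.png

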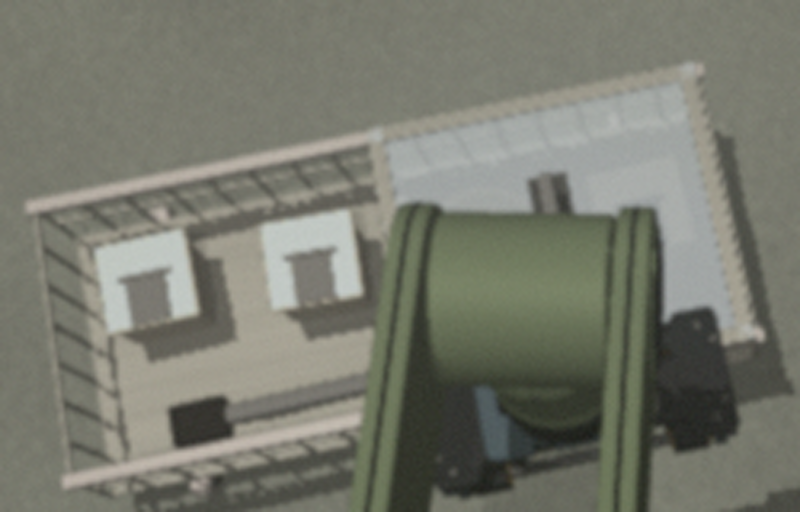

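The pane's frame now covers the -y bay flush with the basket's end. The grip is at (548,175), 3–4 crop px further shut than at the start. The tubs and brush are unmoved, the cup stands at (140,410) on the board, and the arm is clear.

```bash
python3 -m jog '[[[0,0,0],0,1],[[0,0,0],0,1]]'; python3 -c "
from workcell import job_done
print(job_done())"
```

```text
time_s: 22.08
ee_pos: [389.0, -25.3, 264.3]
ee_rot: [180.0, 0.6, 8.2]
force: [-0.1, 0.4, -0.5]
gripper_width: 91.0
the job is handed in; nothing more can be done
None
```

I slid the guard open to its stop, stood the small ramekin on the wooden board, slid the guard shut, and handed the job in at about 22 s. No verdict was reported.

- **Guard:** It reached both stops, with 14.6 N felt when opening and 12.8 N when shutting. In the last pictures it sits slightly further shut than where it began.
- **Small ramekin:** I lowered it in millimetre steps until it touched at 13.5 N, eased off 1 mm and let go. The pictures after release show it upright, close to the board's centre.
- **Everything else:** The two tubs in the +y bay and the brush look unmoved in the last pictures. I last saw the large ramekin upright and in place after the lift, when the guard was still open; under the shut pane it was only faintly visible.
- **Off nominal:** The tool picked up 2–4° of tilt during the moves, and the moves could not correct it. The cup still settled upright.

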